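# Set out the drinking water: coaster, then bottle

## Robot

A 6-joint arm with a two-finger parallel gripper is mounted at the origin on a cart in front of the work surface, level with it; the furniture and walls round the work are solid. World frame = base frame: x ahead of the robot, y to its left, z up, the work surface at z = 0. Lengths are in m, angles in rad, forces in N, time in s.
With the tool pointing down it reaches from about 0.35 to 0.775 m from the base axis. Payload 5.5 kg.
Tool frame: the origin (TCP) lies at the very end of the fingers, on their centre line; the grasp point (between the pads) lies behind it (bot.hold_point_z is the z of the grasp point in the tool frame, in m); z points along the fingers, y is the line along which they close (so a half turn about z gives the same grasp; the last joint's range is limited). The gripper opens to 85 mm and grips with 20 to 120 N. Pads are 22 mm wide; open, the fingers measure 114 mm over their backs; the gripper's body (76 mm by 85 mm) begins 54 mm behind the grasp point. The pads swing forward as they close: fully open they stand 13 mm farther back than shut.
Start: joints at [-1.48, 0.313, 0.046, 1.304, 0, 1.431], TCP at [0.132, -0.56, 0.231] pointing down, gripper open.
Joint ranges: [-2.76, 2.76], [-0.86, 1.69], [-1.03, 1.26], [-2.2, 2.34], [-1.47, 1.5], [-3.14, 3.14]. Speed limits (rad/s): [2.57, 2.57, 3.14, 3.14, 3.14, 3.14].

## Interface

Orientations are given as a unit quaternion [x, y, z, w].
In Python, from bench import bot, cams gives the robot as it stands.
- The arm moves only by the shell command python3 -m crank 'ROWS'. ROWS is JSON, a list of rows, each a list of 7 numbers: the shift along the world's x, y, z in m, then the turn, a rotation vector about the world's x, y, z in rad, then the closure, from -1 (fully open) to 1 (shut). In form: [[dx, dy, dz, rx, ry, rz, jaw], ...]. A call has exactly 8 rows; each row shifts and turns the commanded pose from where the row before left it; what a row does not reach is not made up. A row lasts 1/12 s, in which the tool goes at most 41.7 mm and 7.16 degrees, less where a joint would pass 70% of its speed; a pose out of reach is approached as far as the arm can. A call with a gripper value outside its range is refused whole. The fingers move at their own pace and stop on an object; the grip force is fixed at half the most. Time passes only in rows, so rows that do not move let the fingers close, or fill a call up. It gives the time, the measured TCP pose, the force, the opening and the grip force at its end, in the units of the state.
- bot.read_state(): the state, without advancing time (a new reading comes with each control period).
- cams.camera(name): name is "side" or "top" or "wrist"; returns a dict with "color" (384x512x3 uint8, red, green, blue), "fovy" (degrees; the focal length in pixels is half the picture's height over the tangent of half this angle, whatever the lens; pixels are square), "cx", "cy" (the principal point, pixels), "rvec" (rotation vector, rad) and "tvec" (3), from world to camera coordinates, as OpenCV has them. Camera axes: x right, y down, z forward; pixel columns grow to the right and rows downward; lengths in m; the calibration is good to about 2 mm. A picture is of the moment at which its call begins. There is no depth.
- bot.finish_job(): hands the job in; it is judged then, once.
The state is a dict: "time_s": time; "qpos": joint angles; "dq": joint speeds; "tau": joint torques, N m; "tcp_pos": TCP position; "tcp_rot": TCP orientation; "contact_force": force on the tool from outside, world axes, zero at the start; "wrist_torque": the same for the moment, N m; "grip_width": opening from 0.0 (shut) to 1.0 (fully open); "finger_force": force on a finger pad.
Only numpy, scipy, OpenCV 4.12 (cv2) and the standard library are available. Lean on these libraries where they do the work, as an engineer would, in place of code of your own. Each camera call takes 0.05 s, during which the arm holds its last target. There are 200 camera calls.

## Task

Set out the drinking water on the little tray on the desk: first lay the cork coaster flat in the middle of the tray, then stand the water bottle upright in the middle of the coaster. Do not tip the bottle over on the way, and let go of everything at the end.

Things in the scene. Friction and masses are not known exactly. Their poses are not given: they have to be found in the camera images.
- coaster: Flat oblong brown cork coaster with straight sides, 90 mm long, 66 mm wide, 16 mm thick, 60 g, loose, lying flat on the desk. Origin: centre of its underside; x along its 90 mm length, y across its 66 mm width (grip it across the width), z up.
- water_bottle: Closed drinking-water bottle standing on the desk, whitish and clear with a printed band, about 0.2 to 0.45 kg, loose, rigid. Round body 64 mm in diameter up to 160 mm high, then a neck and cap 29 mm in diameter from 160 to 210 mm (grip it there, from above). Origin: centre of its underside, on its axis; z up along its axis.
- tray_middle (a point): Middle of the upper face of the floor of a low square grey tray that is fixed on the desk. The tray is 170 mm square outside; its floor is 4 mm above the desk (z = 0.004) and 158 mm square inside; its rim is 6 mm wide and stands 12 mm above the desk. x and y run along the tray's sides, z up. A wall shelf 0.51 m above the desk overhangs all beyond x = 0.63: keep the wrist in front of it.
There are look-alikes about, which are no part of the job. Of the things that look like the water_bottle, the larger one is meant.

How it is judged:
On the way, in this order (a step that is already met when the one before it is completed fails the run):
1. the coaster lies flat and released in the middle of the tray, before the bottle is put on it (horizontal distance between coaster and tray_middle below 0.02 m and z of coaster in the frame of tray_middle below 0.004 m and angle between coaster's own z axis and vertical below 0.1 rad and linear speed of coaster below 0.02 m/s and contact force between each of the fingers, water_bottle and coaster below 0.1 N), for 0.2 s.
2. the bottle stands upright on the middle of the coaster (horizontal distance between water_bottle and coaster below 0.015 m and z of water_bottle in the frame of coaster below 0.02 m and angle between water_bottle's own z axis and vertical below 0.1 rad and contact force between water_bottle and coaster above 0.5 N), for 0.2 s.
At the end, for the whole second after the job is handed in: The coaster lies flat on the tray's floor with its centre within 20 mm of the tray's middle; the bottle stands on it upright (within 0.1 rad) and at rest, its axis within 15 mm of the coaster's centre (horizontal distance between coaster and tray_middle below 0.02 m and z of coaster in the frame of tray_middle below 0.004 m and angle between each of coaster, water_bottle's own z axis and vertical below 0.1 rad and horizontal distance between water_bottle and coaster below 0.015 m and z of water_bottle in the frame of coaster between 0.012 and 0.02 m and linear speed of each of water_bottle, coaster below 0.02 m/s); the robot touches nothing.
It fails at once if the bottle is tipped over (more than 0.9 rad from upright) (angle between water_bottle's own z axis and vertical above 0.9 rad).
It also fails if it takes over 58 s, if anything falls off the work surface, if the arm or the gripper's body presses on something with over 40 N, if the wrist force passes 120 N, or if a joint passes its speed limit or range.

## Working session

There is one attempt and no reset: what is moved stays moved. The work goes in short steps, Python scripts to look and compute and a shell command to move; the robot and the scene stay as the last step left them, time stands still between calls to the robot, and variables do not carry over. Pictures are saved under pics/ and viewed, at most 10 in all, crops included, and the job is handed in when it is done.

```bash
mkdir -p pics; ls; cat > h.py <<'E'
import numpy as np,cv2
from bench import bot,cams
def cam(n):
    c=cams.camera(n); f=192/np.tan(np.radians(c["fovy"])/2)
    c["K"]=np.array([[f,0,c["cx"]],[0,f,c["cy"]],[0,0,1.]]);c["R"]=cv2.Rodrigues(np.array(c["rvec"],float))[0];c["t"]=np.array(c["tvec"],float).ravel()
    c["C"]=-c["R"].T@c["t"];return c
def ray(c,p,z):
    d=c["R"].T@np.linalg.inv(c["K"])@np.array([p[0],p[1],1.]);return c["C"]+d*(z-c["C"][2])/d[2]
def proj(c,P):
    return cv2.projectPoints(np.array(P,float).reshape(-1,3),c["R"],c["t"],c["K"],None)[0].reshape(-1,2)
def save(c,n): cv2.imwrite("pics/"+n+".png",cv2.cvtColor(c["color"],cv2.COLOR_RGB2BGR))
E
python3 - <<'E'
from h import *
a=cam("top");b=cam("side")
for n,c in(("top",a),("side",b)): np.save(n,c["color"]);print(n,c["C"].round(3),c["fovy"],{k:v for k,v in c.items() if k not in("color","R","t","K","C")}.keys())
cv2.imwrite("pics/a.png",cv2.resize(cv2.cvtColor(a["color"],cv2.COLOR_RGB2BGR),(800,600)));cv2.imwrite("pics/b.png",cv2.resize(cv2.cvtColor(b["color"],cv2.COLOR_RGB2BGR),(800,600)))
print(bot.hold_point_z,bot.read_state())
E
```

```text
pics
top [0.309 0.057 1.011] 52.70131240444286 dict_keys(['fovy', 'cx', 'cy', 'rvec', 'tvec'])
side [ 0.436 -0.724  0.559] 51.159017191037954 dict_keys(['fovy', 'cx', 'cy', 'rvec', 'tvec'])
-0.0187 {'time_s': 0.1, 'qpos': array([-1.47962675e+00,  3.13944263e-01,  4.50947686e-02,  1.30357640e+00,
       -1.20586419e-05,  1.43118308e+00]), 'dq': array([-0.0001738 , -0.00054894,  0.0033354 , -0.00042358, -0.00017241,
        0.00087918]), 'tau': array([ 2.01819399e-03, -4.81724131e+01,  2.99244869e+01,  1.26866487e-02,
       -2.27638820e-04, -1.82342529e-05]), 'tcp_pos': array([ 0.13146412, -0.55931343,  0.23048813]), 'tcp_rot': array([ 9.93349465e-01,  1.15135473e-01,  1.37060706e-05, -8.14690649e-04]), 'contact_force': array([ 0.67740949, -0.0774949 ,  0.91031982]), 'wrist_torque': array([0.05131819, 0.01863642, 0.04023882]), 'finger_force': 0.0, 'grip_width': 0.9998511493046927}
```

View pics/a.png

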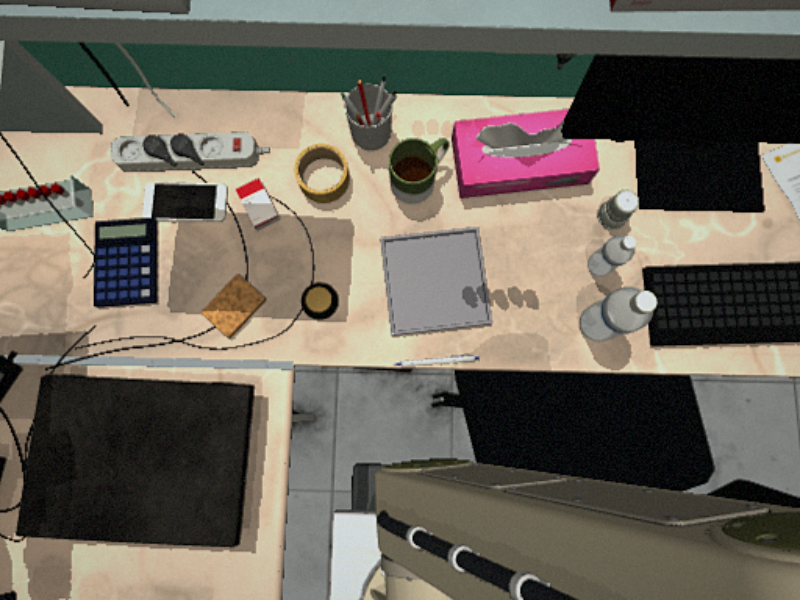

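View pics/b.png

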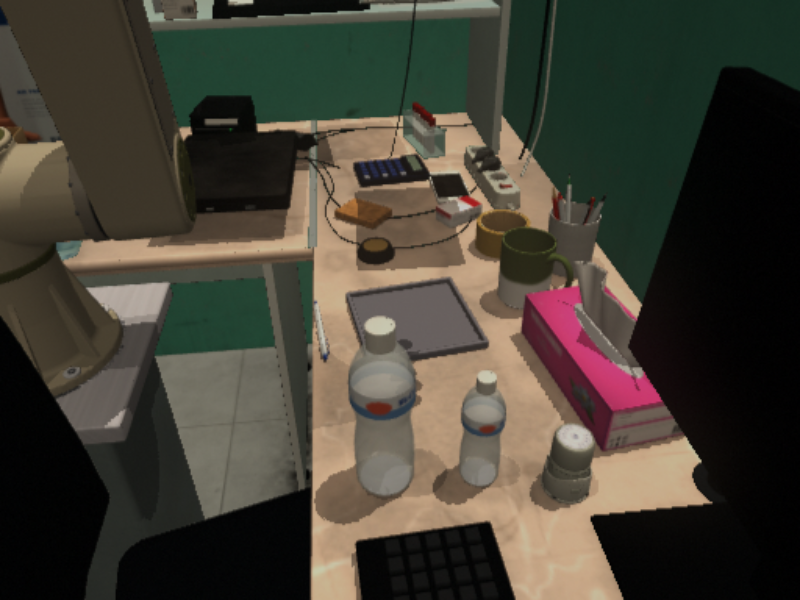

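The top view (800 px picture) shows the brown cork oblong at (233,305), the grey tray at (437,281), the large bottle with its cap at (643,302), a small bottle at (625,245) and a grey jar at (620,207). In the side view the large bottle is at (383,410), the small one at (482,430) and the jar at (570,460). The large bottle fits water_bottle: same type as the small one but bigger. The only flat oblong cork piece is the one at (233,305); (320,300) is a round dark dish.

```bash
cat > m.py <<'E'
from h import *
def big(m,roi):
    x0,y0,x1,y1=roi;k=np.zeros(m.shape,np.uint8);k[y0:y1,x0:x1]=m[y0:y1,x0:x1];k=cv2.morphologyEx(k.astype(np.uint8),cv2.MORPH_OPEN,np.ones((3,3)))
    c=max(cv2.findContours(k,0,2)[0],key=cv2.contourArea);return c
def rect(c,ct,z):
    P=np.array([ray(c,p,z)[:2] for p in ct.reshape(-1,2)+0.0],np.float32)
    r=cv2.minAreaRect(P*1000);return r,np.round(cv2.boxPoints(r)/1000,4).tolist()
E
python3 - <<'E'
from m import *
a=cam("top");b=cam("side")
I=a["color"];h=cv2.cvtColor(I,cv2.COLOR_RGB2HSV)
print("cork",h[195,149],"desk",h[215,180],h[170,120],"tray",I[180,280],I[150,247],h[180,280],"cap",h[192,412])
m=(h[...,1]>125)&(h[...,0]<25)&(h[...,2]>60)
print("coaster",rect(a,big(m,(122,170,176,222)),.016))
t=(h[...,1]<50)
print("tray",rect(a,big(t,(235,140,325,220)),.012))
cp=(h[...,1]<40)&(h[...,2]>200)
ct=big(cp,(395,180,425,206));(u,v),r=cv2.minEnclosingCircle(ct);print("cap",u,v,r,ray(a,(u,v),.21))
print("side cap ray",ray(b,(380/1.5625,322/1.5625),.21))
o=np.hstack([cv2.resize(I[120:230,360:430],(380,597)),cv2.resize(I[160:232,110:220],(400,262)).__class__.__call__ if 0 else cv2.resize(cv2.copyMakeBorder(I[160:232,110:220],0,93,0,0,0),(400,597))])
cv2.drawContours(I,[ct],-1,(255,0,0),1)
cv2.imwrite("pics/c.png",o[...,::-1])
# base refinement in side
print("bottle base side",ray(b,(385/1.5625,480/1.5625),0))
E
```

```text
cork [ 16 158  95] desk [ 16  64 220] [ 15  69 129] tray [155 148 150] [231 207 177] [171  12 155] cap [ 95   7 218]
coaster (((477.1309509277344, 338.92559814453125), (65.8876724243164, 88.78245544433594), 49.93715286254883), [[0.421999990940094, 0.3422999978065491], [0.48989999294281006, 0.2851000130176544], [0.5322999954223633, 0.33559998869895935], [0.4643999934196472, 0.3926999866962433]])
tray (((519.5532836914062, 19.069366455078125), (185.45687866210938, 206.25856018066406), 8.04089069366455), [[0.4133000075817108, 0.10819999873638153], [0.4422000050544739, -0.09600000083446503], [0.6258000135421753, -0.07010000199079514], [0.5968999862670898, 0.13420000672340393]])
cap 413.5 192.1666717529297 6.3465728759765625 [ 0.46350168 -0.27152657  0.21      ]
side cap ray [ 0.46368514 -0.26878549  0.21      ]
bottle base side [ 0.46199058 -0.27819175  0.        ]
```

View pics/c.png

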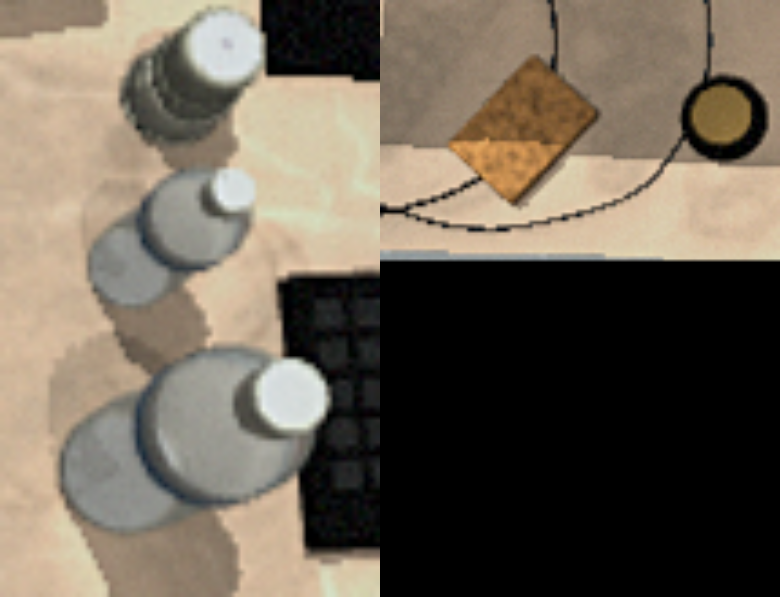

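The crop confirms it: the large bottle (cap at top pixel (413,192)) is clearly larger than the small one, and the brown oblong is the coaster. Now the tray from its dark corners, while travelling over the coaster.

```bash
python3 - <<'E'
from m import *
a=cam("top");h=cv2.cvtColor(a["color"],cv2.COLOR_RGB2HSV)
t=(h[...,1]<30)&(h[...,2]<185)
for roi in((238,140,318,218),(240,143,318,216)):
  for z in(.012,):
    r=rect(a,cv2.convexHull(big(t,roi)),z);print(r)
q=[(382,237),(479,228),(492,325),(391,335)]
P=np.array([ray(a,np.array(p)/1.5625,.012)[:2] for p in q]);print(P.round(3),P.mean(0),[np.linalg.norm(P[i]-P[i-1]).round(3) for i in range(4)])
E
A='[0.0168,0.0318,0.003,0,0,0.069,-1]'
python3 -m crank '[[0.0168,0.0318,0.003,0,0,0.069,-1],[0.0168,0.0318,0.003,0,0,0.069,-1],[0.0168,0.0318,0.003,0,0,0.069,-1],[0.0168,0.0318,0.003,0,0,0.069,-1],[0.0168,0.0318,0.003,0,0,0.069,-1],[0.0168,0.0318,0.003,0,0,0.069,-1],[0.0168,0.0318,0.003,0,0,0.069,-1],[0.0168,0.0318,0.003,0,0,0.069,-1]]'
python3 -m crank '[[0.0168,0.0318,0.003,0,0,0.069,-1],[0.0168,0.0318,0.003,0,0,0.069,-1],[0.0168,0.0318,0.003,0,0,0.069,-1],[0.0168,0.0318,0.003,0,0,0.069,-1],[0.0168,0.0318,0.003,0,0,0.069,-1],[0.0168,0.0318,0.003,0,0,0.069,-1],[0.0168,0.0318,0.003,0,0,0.069,-1],[0.0168,0.0318,0.003,0,0,0.069,-1]]'
```

```text
(((528.6728515625, 1.9668502807617188), (170.12339782714844, 168.9469451904297), 8.104202270507812), [[0.4325999915599823, 0.07360000163316727], [0.4564000070095062, -0.09369999915361404], [0.6248000264167786, -0.06970000267028809], [0.6010000109672546, 0.09759999811649323]])
(((528.6728515625, 1.9668502807617188), (170.12339782714844, 168.9469451904297), 8.104202270507812), [[0.4325999915599823, 0.07360000163316727], [0.4564000070095062, -0.09369999915361404], [0.6248000264167786, -0.06970000267028809], [0.6010000109672546, 0.09759999811649323]])
[[ 0.602  0.093]
 [ 0.622 -0.073]
 [ 0.454 -0.094]
 [ 0.433  0.074]] [5.27667643e-01 2.21115529e-04] [np.float64(0.169), np.float64(0.167), np.float64(0.169), np.float64(0.169)]
time_s: 0.92
tcp_pos: [0.2663, -0.3037, 0.2555]
tcp_rot: [0.924, 0.383, 0.0, 0.0]
contact_force: [1.5, 0.3, 0.1]
grip_width: 0.998
finger_force: 0.0
time_s: 1.58
tcp_pos: [0.4007, -0.0492, 0.2797]
tcp_rot: [0.784, 0.62, 0.0, 0.0]
contact_force: [1.1, -0.6, -0.3]
grip_width: 1.001
finger_force: 0.0
```

```bash

python3 -m crank '[[0.0048,0.0243,-0.01,0,0,0.069,-1],[0.0048,0.0243,-0.01,0,0,0.069,-1],[0.0048,0.0243,-0.01,0,0,0.069,-1],[0.0048,0.0243,-0.01,0,0,0.069,-1],[0.0048,0.0243,-0.01,0,0,0.069,-1],[0.0048,0.0243,-0.01,0,0,0.069,-1],[0.0048,0.0243,-0.01,0,0,0.069,-1],[0.0048,0.0243,-0.01,0,0,0.069,-1]]'
python3 -m crank '[[0.0048,0.0243,-0.01,0,0,0.069,-1],[0.0048,0.0243,-0.01,0,0,0.069,-1],[0.0048,0.0243,-0.01,0,0,0.069,-1],[0.0048,0.0243,-0.01,0,0,0.069,-1],[0.0048,0.0243,-0.01,0,0,0.069,-1],[0.0048,0.0243,-0.01,0,0,0.069,-1],[0.0048,0.0243,-0.01,0,0,0.069,-1],[0.0048,0.0243,-0.01,0,0,0.069,-1]]'
python3 - <<'E'
from m import *
from scipy.spatial.transform import Rotation as R
s=bot.read_state();y=R.from_quat(s["tcp_rot"]).as_matrix()[:,1];print(s["tcp_pos"],np.degrees(np.arctan2(y[1],y[0])),s["qpos"])
c=cam("wrist");h=cv2.cvtColor(c["color"],cv2.COLOR_RGB2HSV)
m=(h[...,1]>125)&(h[...,0]<25)&(h[...,2]>50)
ct=big(m,(0,0,512,384));print(rect(c,ct,.016),cv2.boundingRect(ct))
cv2.drawContours(c["color"],[ct],-1,(255,0,0),1);save(c,"w")
E
```

```text
time_s: 2.25
tcp_pos: [0.4387, 0.1447, 0.1989]
tcp_rot: [0.586, 0.811, 0.0, 0.0]
contact_force: [0.3, -0.5, 0.0]
grip_width: 1.003
finger_force: 0.0
time_s: 2.92
tcp_pos: [0.4771, 0.339, 0.1187]
tcp_rot: [0.343, 0.94, -0.0, -0.0]
contact_force: [1.3, 0.1, -0.0]
grip_width: 1.001
finger_force: 0.0
[0.47709378 0.33904791 0.11865206] 49.9372342878378 [ 4.80733565e-01  3.88207363e-01 -1.27994568e-01  1.05470582e+00
 -1.16701387e-05  1.17996074e+00]
(((475.8782043457031, 341.219970703125), (63.619590759277344, 87.64833068847656), 49.8905029296875), [[0.4219000041484833, 0.3450999855995178], [0.48890000581741333, 0.28870001435279846], [0.5299000144004822, 0.33730000257492065], [0.4629000127315521, 0.3937999904155731]]) (213, 135, 81, 103)
```

View pics/w.png

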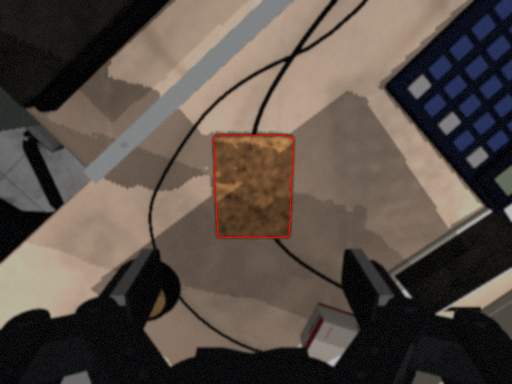

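The wrist view shows the coaster at (254,186), aligned with the fingers; both measurements agree to 2 mm. Descend.

```bash

python3 -m crank '[[0,0,-0.016,0,0,0,-1],[0,0,-0.016,0,0,0,-1],[0,0,-0.016,0,0,0,-1],[0,0,-0.016,0,0,0,-1],[0,0,-0.016,0,0,0,-1],[-0.0005,0.001,-0.016,0,0,0,-1],[0,0,-0.01,0,0,0,-1],[0,0,0,0,0,0,-1]]'
python3 -m crank '[[0,0,-0.002,0,0,0,-1],[0,0,-0.002,0,0,0,-1],[0,0,-0.002,0,0,0,-1],[0,0,-0.002,0,0,0,-1],[0,0,-0.002,0,0,0,-1],[0,0,0,0,0,0,-1],[0,0,0,0,0,0,-1],[0,0,0,0,0,0,-1]]'
```

```text
time_s: 3.63
tcp_pos: [0.4749, 0.3378, 0.011]
tcp_rot: [0.344, 0.939, -0.002, -0.001]
contact_force: [0.3, 0.4, 0.7]
grip_width: 1.004
finger_force: 0.0
time_s: 4.3
tcp_pos: [0.4767, 0.3388, 0.0035]
tcp_rot: [0.344, 0.939, 0.0, 0.0]
contact_force: [-0.7, -0.1, 0.4]
grip_width: 0.998
finger_force: 0.0
```

```bash

python3 -m crank '[[0,0,-0.002,0,0,0,-1],[0,0,-0.002,0,0,0,-1],[0,0,-0.001,0,0,0,-1],[0,0,0,0,0,0,-1],[0,0,0,0,0,0,0],[0,0,0,0,0,0,1],[0,0,0,0,0,0,1],[0,0,0,0,0,0,1]]'
python3 -m crank '[[0,0,0,0,0,0,1],[0,0,0,0,0,0,1],[0,0,0,0,0,0,1],[0,0,0,0,0,0,1],[0,0,0,0,0,0,1],[0,0,0,0,0,0,1],[0,0,0,0,0,0,1],[0,0,0,0,0,0,1]]'
```

```text
time_s: 4.97
tcp_pos: [0.477, 0.339, -0.0012]
tcp_rot: [0.344, 0.939, 0.0, 0.0]
contact_force: [-0.8, 0.3, 3.5]
grip_width: 0.752
finger_force: 66.9
time_s: 5.63
tcp_pos: [0.477, 0.339, -0.0012]
tcp_rot: [0.344, 0.939, 0.0, 0.0]
contact_force: [0.3, 0.1, 4.7]
grip_width: 0.752
finger_force: 67.2
```

```bash

python3 -m crank '[[0,0,0.004,0,0,0,1],[0,0,0.008,0,0,0,1],[0,0,0.012,0,0,0,1],[0,0,0.015,0,0,0,1],[0,0,0.015,0,0,0,1],[0,0,0.015,0,0,0,1],[0,0,0.015,0,0,0,1],[0,0,0.01,0,0,0,1]]'
python3 -m crank '[[0.0032,-0.0211,0,0,0,0,1],[0.0032,-0.0211,0,0,0,0,1],[0.0032,-0.0211,0,0,0,0,1],[0.0032,-0.0211,0,0,0,0,1],[0.0032,-0.0211,0,0,0,0,1],[0.0032,-0.0211,0,0,0,0,1],[0.0032,-0.0211,0,0,0,0,1],[0.0032,-0.0211,0,0,0,0,1]]'
python3 -m crank '[[0.0032,-0.0211,0,0,0,0,1],[0.0032,-0.0211,0,0,0,0,1],[0.0032,-0.0211,0,0,0,0,1],[0.0032,-0.0211,0,0,0,0,1],[0.0032,-0.0211,0,0,0,0,1],[0.0032,-0.0211,0,0,0,0,1],[0.0032,-0.0211,0,0,0,0,1],[0.0032,-0.0211,0,0,0,0,1]]'
python3 - <<'E'
from m import *
s=bot.read_state();print(s["tcp_pos"],s["grip_width"],s["finger_force"])
for i,n in enumerate(("wrist","side")):
  c=cam(n);h=cv2.cvtColor(c["color"],cv2.COLOR_RGB2HSV)
  m=(h[...,1]>125)&(h[...,0]<25)&(h[...,2]>40)
  if i==0:
    ct=big(m,(0,0,512,384));print(rect(c,ct,s["tcp_pos"][2]+.0172),cv2.boundingRect(ct))
save(c,"s1")
E
```

```text
time_s: 6.3
tcp_pos: [0.4769, 0.339, 0.094]
tcp_rot: [0.344, 0.939, 0.0, 0.0]
contact_force: [-0.3, 0.1, -0.5]
grip_width: 0.752
finger_force: 66.5
time_s: 6.97
tcp_pos: [0.5019, 0.169, 0.0923]
tcp_rot: [0.344, 0.939, -0.0, -0.0]
contact_force: [0.6, -0.5, -1.1]
grip_width: 0.753
finger_force: 66.5
time_s: 7.63
tcp_pos: [0.5275, 0.0002, 0.0923]
tcp_rot: [0.344, 0.939, 0.0, -0.0]
contact_force: [0.2, 0.0, -0.2]
grip_width: 0.756
finger_force: 66.5
[5.27546755e-01 2.03996357e-04 9.23221559e-02] 0.7563249926521893 66.53205871582031
(((524.8762817382812, 2.2351608276367188), (64.16246795654297, 89.27213287353516), 49.68899154663086), [[0.4700999855995178, 0.006599999964237213], [0.5382000207901001, -0.051100000739097595], [0.5796999931335449, -0.002199999988079071], [0.5116000175476074, 0.05559999868273735]]) (176, 170, 152, 175)
```

View pics/s1.png

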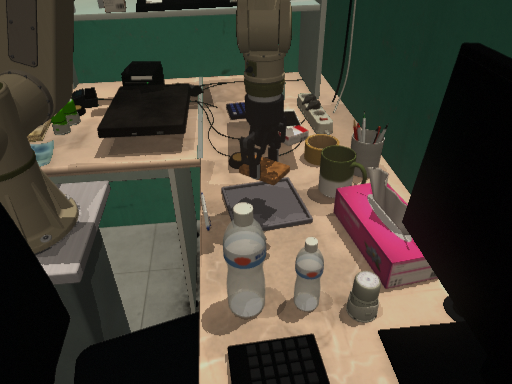

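The coaster is held level at (268,170) over the tray. Lower it and release.

```bash

python3 -m crank '[[0.002,0,-0.012,0,0,0,1],[0,0,-0.016,0,0,0,1],[0,0,-0.016,0,0,0,1],[0,0,-0.014,0,0,0,1],[0,0,-0.01,0,0,0,1],[0,0,-0.006,0,0,0,1],[0,0,-0.004,0,0,0,1],[0,0,-0.003,0,0,0,1]]'
python3 -m crank '[[0,0,-0.002,0,0,0,1],[0,0,-0.002,0,0,0,1],[0,0,-0.001,0,0,0,1],[0,0,-0.001,0,0,0,1],[0,0,0,0,0,0,1],[0,0,0,0,0,0,1],[0,0,0,0,0,0,1],[0,0,0,0,0,0,1]]'
```

```text
time_s: 8.4
tcp_pos: [0.5299, 0.0014, 0.0112]
tcp_rot: [0.344, 0.939, 0.0, 0.0]
contact_force: [-0.6, 0.0, -0.9]
grip_width: 0.754
finger_force: 66.5
time_s: 9.07
tcp_pos: [0.5299, 0.0012, 0.0055]
tcp_rot: [0.344, 0.939, 0.0, 0.0]
contact_force: [1.4, 0.9, -0.2]
grip_width: 0.755
finger_force: 66.5
```

```bash

python3 -m crank '[[0,0,-0.001,0,0,0,1],[0,0,-0.001,0,0,0,1],[0,0,-0.001,0,0,0,1],[0,0,0,0,0,0,1],[0,0,0,0,0,0,0.5],[0,0,0,0,0,0,0],[0,0,0,0,0,0,-0.5],[0,0,0,0,0,0,-1]]'
python3 -m crank '[[0,0,0,0,0,0,-1],[0,0,0,0,0,0,-1],[0,0,0,0,0,0,-1],[0,0,0,0,0,0,-1],[0,0,0.005,0,0,0,-1],[0,0,0.01,0,0,0,-1],[0,0,0.015,0,0,0,-1],[0,0,0.02,0,0,0,-1]]'
python3 -m crank '[[0,0,0.035,0,0,0,-1],[0,0,0.035,0,0,0,-1],[0,0,0.035,0,0,0,-1],[0,0,0.035,0,0,0,-1],[0,0,0.035,0,0,0,-1],[0,0,0.035,0,0,0,-1],[0,0,0,0,0,0,-1],[0,0,0,0,0,0,-1]]'
python3 - <<'E'
from m import *
s=bot.read_state();print(s["tcp_pos"],s["qpos"])
c=cam("wrist");h=cv2.cvtColor(c["color"],cv2.COLOR_RGB2HSV)
m=(h[...,1]>125)&(h[...,0]<25)&(h[...,2]>40)
ct=big(m,(0,0,512,384));print("coaster",rect(c,ct,.020),cv2.boundingRect(ct))
save(c,"w2")
E
```

```text
time_s: 9.73
tcp_pos: [0.5299, 0.0012, 0.0024]
tcp_rot: [0.344, 0.939, 0.0, 0.0]
contact_force: [0.8, -0.4, -0.2]
grip_width: 0.877
finger_force: 0.0
time_s: 10.4
tcp_pos: [0.5289, 0.0013, 0.0526]
tcp_rot: [0.344, 0.939, -0.0, -0.001]
contact_force: [0.2, -0.7, 0.3]
grip_width: 1.001
finger_force: 0.0
time_s: 11.07
tcp_pos: [0.5312, 0.001, 0.2659]
tcp_rot: [0.344, 0.939, 0.001, 0.003]
contact_force: [-0.8, 0.7, -0.6]
grip_width: 1.005
finger_force: 0.0
[0.53122642 0.00102455 0.26585142] [-1.49296829e-01  2.14487442e-01 -1.07347570e-03  1.34868002e+00
  9.75036817e-05  5.53462320e-01]
coaster (((528.3294067382812, 1.95452880859375), (62.94773864746094, 86.46065521240234), 49.67072296142578), [[0.4749999940395355, 0.005900000222027302], [0.5408999919891357, -0.05000000074505806], [0.5817000269889832, -0.0020000000949949026], [0.5156999826431274, 0.05389999970793724]]) (225, 118, 51, 69)
```

View pics/w2.png

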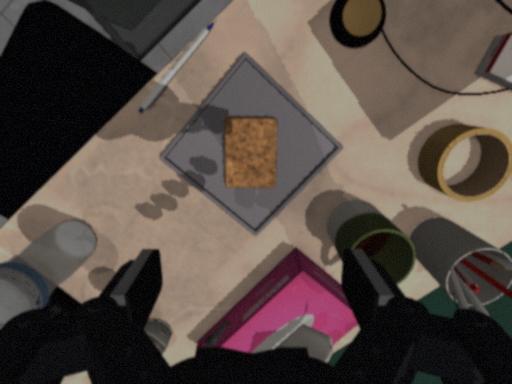

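The wrist view shows the coaster at (251,152) in the middle of the tray (within about 2 mm), released. Go to the bottle.

```bash

python3 -m crank '[[-0.0055,-0.0226,0,0,0,0,-1],[-0.0055,-0.0226,0,0,0,0,-1],[-0.0055,-0.0226,0,0,0,0,-1],[-0.0055,-0.0226,0,0,0,0,-1],[-0.0055,-0.0226,0,0,0,0,-1],[-0.0055,-0.0226,0,0,0,0,-1],[-0.0055,-0.0226,0,0,0,0,-1],[-0.0055,-0.0226,0,0,0,0,-1]]'
python3 -m crank '[[-0.0055,-0.0226,0,0,0,0,-1],[-0.0055,-0.0226,0,0,0,0,-1],[-0.0055,-0.0226,0,0,0,0,-1],[-0.0055,-0.0226,0,0,0,0,-1],[0,0,0,0,0,0,-1],[0,0,0,0,0,0,-1],[0,0,0,0,0,0,-1],[0,0,0,0,0,0,-1]]'
python3 - <<'E'
from m import *
s=bot.read_state();print(s["tcp_pos"],s["qpos"])
c=cam("wrist");print(proj(c,[[.4635,-.270,.21],[.4635,-.270,0]]))
h=cv2.cvtColor(c["color"],cv2.COLOR_RGB2HSV)
m=(h[...,1]<40)&(h[...,2]>190);u,v=proj(c,[[.4635,-.270,.21]])[0].astype(int)
ct=big(m,(max(u-70,0),max(v-70,0),u+70,v+70));(x,y),r=cv2.minEnclosingCircle(ct);print(x,y,r,ray(c,(x,y),.21))
cv2.drawContours(c["color"],[ct],-1,(255,0,0),1);save(c,"w3")
E
```

```text
time_s: 11.78
tcp_pos: [0.4844, -0.1801, 0.2606]
tcp_rot: [0.344, 0.939, 0.0, -0.002]
contact_force: [0.7, -0.1, -0.3]
grip_width: 1.002
finger_force: 0.0
time_s: 12.45
tcp_pos: [0.4636, -0.2689, 0.2617]
tcp_rot: [0.344, 0.939, 0.0, -0.001]
contact_force: [-0.6, -0.5, 0.5]
grip_width: 1.0
finger_force: 0.0
[ 0.46361309 -0.26888387  0.26167278] [-6.75596344e-01  2.31413165e-01  1.04388136e-02  1.35146914e+00
  3.56749156e-04  2.63114215e-02]
[[250.41423639 215.831645  ]
 [250.94847998 154.82402181]]
248.5 218.5 19.65970230102539 [ 0.46414101 -0.27222976  0.21      ]
```

View pics/w3.png

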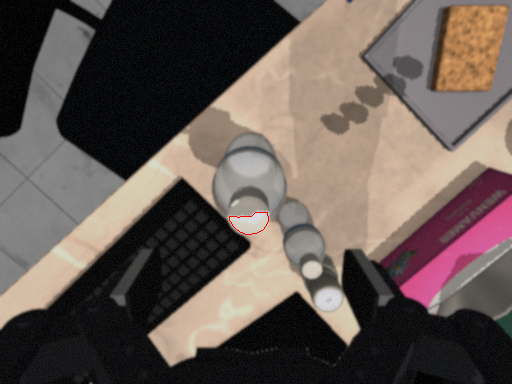

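The wrist view shows the cap (part shaded) centred near (250,215), as predicted. Descend and grip the neck.

```bash

python3 -m crank '[[0,-0.001,-0.012,0,0,0,-1],[0,0,-0.014,0,0,0,-1],[0,0,-0.014,0,0,0,-1],[0,0,-0.014,0,0,0,-1],[0,0,-0.014,0,0,0,-1],[0,0,-0.012,0,0,0,-1],[0,0,-0.008,0,0,0,-1],[0,0,-0.004,0,0,0,-1]]'
python3 -m crank '[[0,0,0,0,0,0,-0.7],[0,0,0,0,0,0,-0.4],[0,0,0,0,0,0,-0.2],[0,0,0,0,0,0,0],[0,0,0,0,0,0,0.1],[0,0,0,0,0,0,0.2],[0,0,0,0,0,0,0.25],[0,0,0,0,0,0,0.3]]'
python3 -m crank '[[0,0,0,0,0,0,0.4],[0,0,0,0,0,0,0.6],[0,0,0,0,0,0,0.8],[0,0,0,0,0,0,1],[0,0,0,0,0,0,1],[0,0,0,0,0,0,1],[0,0,0,0,0,0,1],[0,0,0,0,0,0,1]]'
```

```text
time_s: 13.17
tcp_pos: [0.4635, -0.2698, 0.1692]
tcp_rot: [0.344, 0.939, 0.0, -0.001]
contact_force: [0.7, -0.3, 0.5]
grip_width: 1.001
finger_force: 0.0
time_s: 13.83
tcp_pos: [0.4638, -0.2712, 0.1705]
tcp_rot: [0.344, 0.939, -0.0, 0.0]
contact_force: [-1.5, -0.8, 0.7]
grip_width: 0.352
finger_force: 0.3
time_s: 14.5
tcp_pos: [0.464, -0.2713, 0.1707]
tcp_rot: [0.344, 0.939, -0.0, 0.0]
contact_force: [-1.8, -1.3, 5.1]
grip_width: 0.328
finger_force: 59.6
```

```bash

python3 -m crank '[[0,0,0.002,0,0,0,1],[0,0,0.004,0,0,0,1],[0,0,0.008,0,0,0,1],[0,0,0.01,0,0,0,1],[0,0,0.01,0,0,0,1],[0,0,0.01,0,0,0,1],[0,0,0.008,0,0,0,1],[0,0,0.004,0,0,0,1]]'
python3 -m crank '[[0.001,0.004,0,0,0,0,1],[0.002,0.008,0,0,0,0,1],[0.0027,0.0114,0,0,0,0,1],[0.0027,0.0114,0,0,0,0,1],[0.0027,0.0114,0,0,0,0,1],[0.0027,0.0114,0,0,0,0,1],[0.0027,0.0114,0,0,0,0,1],[0.0027,0.0114,0,0,0,0,1]]'
python3 -m crank '[[0.0027,0.0114,0,0,0,0,1],[0.0027,0.0114,0,0,0,0,1],[0.0027,0.0114,0,0,0,0,1],[0.0027,0.0114,0,0,0,0,1],[0.0027,0.0114,0,0,0,0,1],[0.0027,0.0114,0,0,0,0,1],[0.0027,0.0114,0,0,0,0,1],[0.0027,0.0114,0,0,0,0,1]]'
python3 -m crank '[[0.0027,0.0114,0,0,0,0,1],[0.0027,0.0114,0,0,0,0,1],[0.0027,0.0114,0,0,0,0,1],[0.0027,0.0114,0,0,0,0,1],[0.0027,0.0114,0,0,0,0,1],[0.0027,0.0114,0,0,0,0,1],[0.0027,0.0114,0,0,0,0,1],[0.0027,0.0114,0,0,0,0,1]]'
python3 - <<'E'
from h import *
c=cam("side");cv2.imwrite("pics/s2.png",cv2.resize(c["color"][60:300,180:400,::-1],(550,600)))
E
```

```text
time_s: 15.17
tcp_pos: [0.4645, -0.2714, 0.2283]
tcp_rot: [0.344, 0.939, -0.0, 0.001]
contact_force: [0.4, 0.1, -2.7]
grip_width: 0.325
finger_force: 59.3
time_s: 15.83
tcp_pos: [0.4833, -0.189, 0.2262]
tcp_rot: [0.344, 0.939, 0.0, -0.0]
contact_force: [0.0, -0.6, -4.5]
grip_width: 0.327
finger_force: 59.4
time_s: 16.5
tcp_pos: [0.5049, -0.0983, 0.2263]
tcp_rot: [0.344, 0.939, 0.0, 0.0]
contact_force: [1.4, -0.5, -3.9]
grip_width: 0.326
finger_force: 59.4
time_s: 17.17
tcp_pos: [0.5265, -0.007, 0.2263]
tcp_rot: [0.344, 0.939, 0.0, 0.0]
contact_force: [-0.2, -0.4, -3.4]
grip_width: 0.33
finger_force: 59.4
```

View pics/s2.png

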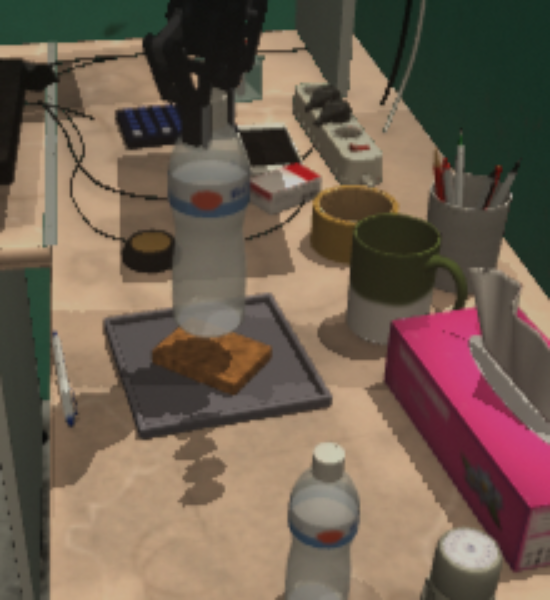

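The bottle hangs upright over the coaster at (208,230) in the crop. Centre it and lower slowly.

```bash

python3 -m crank '[[0.001,0.004,0,0,0,0,1],[0.001,0.003,-0.002,0,0,0,1],[0,0.002,-0.005,0,0,0,1],[0,0,-0.007,0,0,0,1],[0,0,-0.007,0,0,0,1],[0,0,-0.006,0,0,0,1],[0,0,-0.004,0,0,0,1],[0,0,-0.001,0,0,0,1]]'
python3 -m crank '[[0,0,-0.001,0,0,0,1],[0,0,-0.001,0,0,0,1],[0,0,-0.0005,0,0,0,1],[0,0,0,0,0,0,1],[0,0,0,0,0,0,1],[0,0,0,0,0,0,1],[0,0,0,0,0,0,1],[0,0,0,0,0,0,1]]'
```

```text
time_s: 17.88
tcp_pos: [0.5274, 0.0006, 0.193]
tcp_rot: [0.344, 0.939, -0.0, -0.001]
contact_force: [-0.0, 0.0, -3.0]
grip_width: 0.325
finger_force: 59.7
time_s: 18.55
tcp_pos: [0.5283, 0.0008, 0.192]
tcp_rot: [0.344, 0.939, 0.0, 0.0]
contact_force: [0.2, -0.1, -4.5]
grip_width: 0.327
finger_force: 59.7
```

```bash

python3 -m crank '[[0,0,-0.001,0,0,0,1],[0,0.001,-0.001,0,0,0,1],[0,0,0,0,0,0,1],[0,0,0,0,0,0,1],[0,0,0,0,0,0,1],[0,0,0,0,0,0,1],[0,0,0,0,0,0,1],[0,0,0,0,0,0,1]]'
```

```text
time_s: 19.22
tcp_pos: [0.5286, 0.0013, 0.1907]
tcp_rot: [0.344, 0.939, -0.0, 0.001]
contact_force: [-2.2, -2.9, 5.6]
grip_width: 0.328
finger_force: 60.5
```

Contact is felt (the force has changed from −4.5 to +5.6 N). Open gradually and lift away.

```bash

python3 -m crank '[[0,0,0,0,0,0,0.5],[0,0,0,0,0,0,0.35],[0,0,0,0,0,0,0.3],[0,0,0,0,0,0,0.2],[0,0,0,0,0,0,0.1],[0,0,0,0,0,0,-0.1],[0,0,0,0,0,0,-0.3],[0,0,0,0,0,0,-0.6]]'
python3 -m crank '[[0,0,0,0,0,0,-1],[0,0,0,0,0,0,-1],[0,0,0,0,0,0,-1],[0,0,0,0,0,0,-1],[0,0,0,0,0,0,-1],[0,0,0,0,0,0,-1],[0,0,0.005,0,0,0,-1],[0,0,0.01,0,0,0,-1]]'
python3 -m crank '[[0,0,0.015,0,0,0,-1],[0,0,0.015,0,0,0,-1],[0,0,0.015,0,0,0,-1],[0,0,0.015,0,0,0,-1],[0,0,0.015,0,0,0,-1],[0,0,0.01,0,0,0,-1],[0,0,0,0,0,0,-1],[0,0,0,0,0,0,-1]]'
python3 - <<'E'
from h import *
s=bot.read_state();print(s["contact_force"],s["tcp_pos"],s["grip_width"])
c=cam("side");I=c["color"].copy()
for z in(.02,.23):
  for p in proj(c,[[.5285,.002,z]]): print(z,p)
cv2.imwrite("pics/s3.png",cv2.resize(I[60:300,180:400,::-1],(550,600)))
E
```

```text
time_s: 19.88
tcp_pos: [0.5282, 0.002, 0.1897]
tcp_rot: [0.344, 0.939, 0.0, -0.0]
contact_force: [-0.8, -0.3, -0.5]
grip_width: 0.771
finger_force: 0.0
time_s: 20.55
tcp_pos: [0.5274, 0.0019, 0.2043]
tcp_rot: [0.344, 0.939, -0.0, -0.001]
contact_force: [0.1, -0.8, -0.1]
grip_width: 1.001
finger_force: 0.0
time_s: 21.22
tcp_pos: [0.5286, 0.0017, 0.2905]
tcp_rot: [0.344, 0.939, 0.0, 0.001]
contact_force: [0.8, 0.4, -0.3]
grip_width: 0.998
finger_force: 0.0
[ 0.75582696  0.37970976 -0.30458826] [0.52862212 0.00174322 0.29050768] 0.9981561107806742
0.02 [264.16828749 198.35865371]
0.23 [264.10876529 112.28557268]
```

View pics/s3.png

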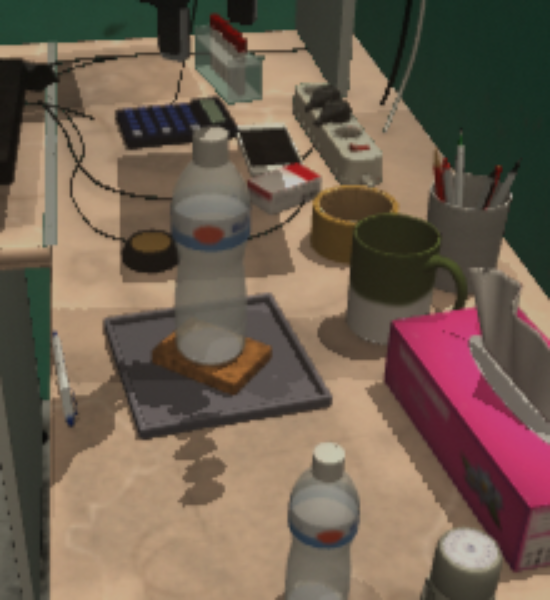

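The bottle stands upright and centred on the coaster at (211,345), and the gripper is clear above it. Handing in.

```bash
python3 -c "
from bench import bot
print(bot.finish_job())"
```

```text
the job is handed in; nothing more can be done
None
```

The coaster lies flat in the middle of the tray with the bottle upright on its centre; the gripper has let go and is clear, and the job was handed in at about 21 s (no verdict was returned).

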